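Make the toy pull wagon ready for display

ROBOT

A 7-joint arm with a two-finger parallel gripper is mounted at the origin on the work surface. World frame = base frame: x ahead of the robot, y to its left, z up, the work surface at z = 0. Lengths are in m, angles in rad, forces in N, time in s.
With the tool pointing down it reaches from about 0.425 to 0.825 m from the base axis. Payload 3.6 kg.
Tool frame: the origin (TCP) lies midway between the tips of the shut fingers; the grasp point (between the pads) lies 19 mm behind it; z points along the fingers, y is the line along which they close (so a half turn about z gives the same grasp; the last joint's range is limited). The gripper opens to 85 mm and grips with 20 to 120 N. Pads are 22 mm wide; open, the fingers measure 114 mm over their backs; the gripper's body (76 mm by 85 mm) begins 54 mm behind the grasp point. The pads swing forward as they close: fully open they stand 13 mm farther back than shut.
Start: joints at [-1.375, 0.615, -0.013, 1.423, 0.008, 1.103, -0.04], TCP at [0.144, 0.634, 0.231] pointing down, gripper open.
Joint ranges: [-3.12, 3.12], [-0.3, 2.06], [-1.34, 1.32], [0.26, 2.42], [-1.36, 4.5], [0.01, 1.98], [-2.84, 2.84]. Speed limits (rad/s): [2.79, 2.79, 3.14, 3.14, 3.14, 3.14, 3.14].

INTERFACE

Orientations are given as a rotation vector (axis times angle).
In Python, from cell import sense, capture, camera_model, sign_off gives the robot as it stands.
- The arm moves only by the tool carry_out, never from a script. Its argument "increments" is text: rows parted by semicolons, each of 5 numbers parted by spaces: the shift along the tool's x, y, z as a fraction of full scale, then the turn about the tool's z as a fraction of full scale, then the finger opening in mm, from 0 to 85.4. A call has exactly 5 rows; each row is the pose to reach, as a shift and turn from the pose commanded when the call began, along the tool's axes at that moment; what a row does not reach only later rows make up. Full scale, the value 1, is 0.75 m for a shift and 45 degrees for a turn. A row lasts 1/12 s, in which the tool goes at most 41.7 mm and 7.16 degrees, less where a joint would pass 70% of its speed; a pose out of reach is approached as far as the arm can. A call with a number of a shift or a turn outside -1 to 1 is refused whole. A call with a gripper value outside its range is refused whole. The fingers move at their own pace and stop on an object; the grip force is fixed at half the most. Time passes only in rows, so rows that repeat a pose let the fingers close, or fill a call up. It gives the time, the measured TCP pose, the force, the opening and the grip force at its end, in the units of the state.
- sense(): the state, without advancing time (a new reading comes with each control period).
- capture(name): name is "scene" or "side" or "wrist"; returns (picture, depth): 400x640x3 uint8, blue, green, red; 400x640 float32, m along the optical axis (not along the pixel's ray), 0 where there is no reading.
- camera_model(name): a dict with "fov_y" (degrees; the focal length in pixels is half the picture's height over the tangent of half this angle, whatever the lens; pixels are square), "cx", "cy" (the principal point, pixels), "k1" (the pictures are not rectified: a ray, as slopes to the right and down, at radius r is drawn at 1 + k1 r^2 times it, then the intrinsics apply), "T" (4x4, takes a point from camera to world coordinates). Camera axes: x right, y down, z forward; pixel columns grow to the right and rows downward; lengths in m; the calibration is good to about 2 mm. A picture is of the moment at which its call begins: read the wrist's pose just before it. camera_model takes no time and is no camera call; for the wrist camera it gives the pose at the moment of the call.
- sign_off(): hands the job in; it is judged then, once.
The state is a dict: "clock": time; "joint_positions": joint angles; "dq": joint speeds; "joint_torque": joint torques, N m; "eef_pos": TCP position; "ee_rot": TCP orientation; "force": force on the tool from outside, world axes, zero at the start; "ft_torque": the same for the moment, N m; "width": finger opening in m; "grasp_force": force on a finger pad.
Only numpy, scipy, OpenCV 4.12 (cv2) and the standard library are available. Lean on these libraries where they do the work, as an engineer would, in place of code of your own. Each camera call takes 0.05 s, during which the arm holds its last target. There are 200 camera calls.

TASK

Make the blue pull wagon ready for the shop display: first pick up the striped lighthouse that stands in front of its handle and stand it gently upright in the free part of the wagon bed, and let it go. Then draw the wagon's leaning telescopic handle out until its yellow lock button clicks out, and let go. Leave the toy car in the bed and all the other toys where they are, upright.

Things in the scene. Friction and masses are not known exactly. Their poses are not given: they have to be found in the camera images.
- wagon: blue toy pull wagon on wooden wheels, screwed by its chocks to a plywood board (280 x 170 x 8 mm): it cannot move. Origin: on the table top under the centre of the bed; x axis to the wagon's front (the handle's end), y to its left, z up. The bed is an open box, 212 x 132 mm outside (x, y), walls 6 mm, rim 100 mm above the table
- wagon_bed (a point): centre of the bed's inner floor, 60 mm above the table, axes as the wagon; the inner floor is 200 x 120 mm (x, y)
- handle (a joint): how far the telescoping pull handle is drawn out, m: 0 pushed in, end stop at 0.083. It slides with about 4 N of friction and stays where it is left. The lock button clicks out at about 0.077; from then on the handle can no longer slide back in
- handle_bar (a point): centre of the red cross bar on top of the handle: 28 mm (x) by 110 mm (y, crosswise to the wagon) by 28 mm (z), edges rounded. Its z axis is the pull-out direction, along the tube: it leans 0.65 rad (37 degrees) from vertical towards the wagon's front. Its x axis lies in the plane of the lean, square to the tube
- tube_top (a point): centre of the top of the fixed aluminium tube (24 mm wide, 27 mm at its black collar) into which the bar's 16 mm inner tube slides; same axes as handle_bar, 28 mm below the bar's centre along the tube when pushed in. Its foot is 110 mm further down the tube, at the wagon's front
- lock_button (a joint): how far the yellow spring lock button has come out, m: about 0 while hidden in the tube, 0.008 when sprung out of its dark window near the top of the aluminium tube (on the wagon's right side, -y; it then stands 4.5 mm proud). It springs out by itself when the handle is drawn out far enough
- lighthouse: red and white striped toy lighthouse, 160 mm tall, loose, 0.14 to 0.26 kg, standing in front of the handle in a hand's way. Green foot 64 mm wide, 16 mm high; straight round tower 48 mm wide from 16 to 120 mm; white gallery 56 mm wide from 120 to 127 mm; narrower lantern (42 mm at most) above. Origin: centre of its underside, z up
- toy_car: yellow toy car with a white cabin, 46 x 62 x 52 mm (x, y, z), wheels down, loose, standing somewhere along the middle line of the wagon bed; it stays in the bed where it is. Origin: centre of its underside
- ring_tower: stacking-ring tower, round, 72 mm wide, 104 mm tall, loose, beside the handle. Origin: centre of its underside
- toy_house: white toy house with terracotta roof, 60 x 70 mm, about 103 mm tall, loose, beside the handle. Origin: centre of its underside
- gift_carton: brown gift carton, 75 x 75 mm, 100 mm tall, loose, beyond the lighthouse. Origin: centre of its underside
- skittle: wooden skittle, 52 mm wide, 118 mm tall, loose, between robot and wagon. Origin: centre of its underside
- toy_phone: pink toy telephone, 90 x 140 mm, 70 mm tall, loose. Origin: centre of its underside
- tin_cup: blue cup, 72 mm wide, 75 mm tall, loose. Origin: centre of its underside
Not all that is in view belongs to the job. What is shaped like the lighthouse but purple is not meant.

How it is judged:
By the outcome, as a careful person would: the job done as asked, in the order asked, and still so for the second after the job is handed in, with the robot touching nothing.
It also fails if it takes over 59 s, if anything falls off the work surface, if the arm or the gripper's body presses on something with over 40 N, if the wrist force passes 120 N, or if a joint passes its speed limit or range.

## Working session

There is one attempt and no reset: what is moved stays moved. The work goes in short steps, Python scripts to look and compute and a tool call to move; the robot and the scene stay as the last step left them, time stands still between calls to the robot, and variables do not carry over. Pictures are saved under pics/ and viewed, at most 10 in all, crops included, and the job is handed in when it is done.

Besides the shell and the picture viewer there is one more tool, called after "Request:" by a JSON object that holds its "name" and its "arguments". carry_out: Moves the arm, as the interface text tells. Its arguments: {"type":"object","properties":{"increments":{"type":"string"}},"required":["increments"]}

```bash
ls; mkdir -p pics
cat > h.py <<'E'
import numpy as np, cv2
from cell import sense,capture,camera_model,sign_off
from scipy.spatial.transform import Rotation as R
def save(n,f):
    m=camera_model(n); p,d=capture(n); cv2.imwrite('pics/%s.png'%f,p); np.savez('pics/%s.npz'%f,p=p,d=d,**m); return p,d,m
def load(f): return np.load('pics/%s.npz'%f)
def cloud(z):
    d=z['d']; h,w=d.shape; f=h/2/np.tan(np.radians(float(z['fov_y']))/2)
    K=np.array([[f,0,float(z['cx'])],[0,f,float(z['cy'])],[0,0,1]])
    uv=np.stack(np.meshgrid(np.arange(w),np.arange(h)),-1).reshape(-1,1,2).astype(float)
    n=cv2.undistortPoints(uv,K,np.array([float(z['k1']),0,0,0])).reshape(h,w,2)
    P=np.concatenate([n*d[...,None],d[...,None]],-1); T=z['T']
    W=P@T[:3,:3].T+T[:3,3]; W[d<=0]=np.nan; return W
E
python3 - <<'E'
from h import *
save('scene','s0');save('side','d0')
s=sense();print(s)
E
```

```text
pics
{'clock': 0.1, 'joint_positions': array([-1.37449972,  0.61583885, -0.01264478,  1.42476621,  0.00805971,
        1.10340895, -0.04042147]), 'dq': array([ 0.00019882, -0.00362455, -0.00058741, -0.00549437, -0.00052986,
       -0.00199928,  0.00027678]), 'joint_torque': array([ 1.80338448e-03, -4.70385468e+01,  2.60630026e-01, -1.71570987e+01,
        1.01823150e-02,  5.85123373e-03, -1.96949316e-06]), 'eef_pos': array([0.14343069, 0.63325695, 0.23023416]), 'ee_rot': array([-0.34913612, -3.12184292,  0.00370021]), 'force': array([ 0.32934619, -1.32624748,  0.03729814]), 'ft_torque': array([-0.02769386, -0.09809702, -0.0121131 ]), 'grasp_force': 0.0, 'width': 0.08522391208701573}
```

View pics/s0.png

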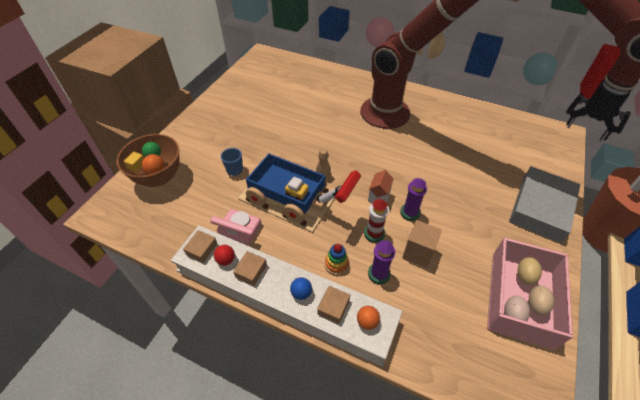

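View pics/d0.png

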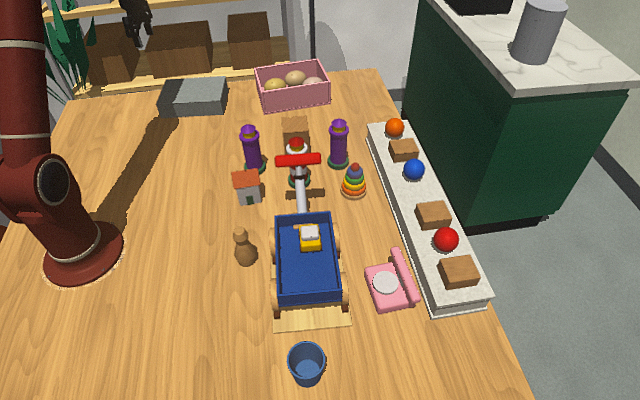

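The scene view shows the wagon at (287,187), its red bar at (347,186), the striped lighthouse at (377,220), and purple look-alikes at (414,198) and (382,260). The candidates are those three. Only the one at (377,220) is red and white and stands in front of the handle. I'll confirm it in a crop and measure.

Run:
```python
from h import *
z=load('s0');cv2.imwrite('pics/c0.png',cv2.resize(z['p'][130:300,220:450],None,fx=3.4,fy=3.4,interpolation=cv2.INTER_CUBIC))
C=[cloud(load(f)).reshape(-1,3) for f in('s0','d0')];
I=[load(f)['p'].reshape(-1,3) for f in('s0','d0')]
W=np.vstack(C);c=np.vstack(I)
ok=~np.isnan(W[:,0]);W=W[ok];c=c[ok]
hsv=cv2.cvtColor(c[None],cv2.COLOR_BGR2HSV)[0].astype(int)
np.savez('pics/all.npz',W=W,hsv=hsv)
# height map top view 3mm/px
zs=cloud(load('s0'));zd=cloud(load('d0'))
for n,f,u,v in [('table','s0',300,120),('bar','s0',347,186),('LHgallery','s0',377,208),('LH mid','s0',376,222),('car','s0',298,184),('floor','s0',275,180),('bar','d0',298,160),('LH','d0',297,146),('car','d0',310,233),('floor','d0',300,275)]:
    Q=zs if f=='s0' else zd; print(n,f,Q[v,u].round(3))
H=np.zeros((300,300),np.uint8);H3=np.zeros((300,300,3),np.uint8)
x0,y0=0.2,-0.6
```

```text
table s0 [ 0.189 -0.286  0.001]
bar s0 [0.577 0.063 0.184]
LHgallery s0 [0.59  0.159 0.152]
LH mid s0 [0.594 0.164 0.093]
car s0 [ 0.571 -0.096  0.108]
floor s0 [ 0.55  -0.191  0.06 ]
bar d0 [0.567 0.05  0.178]
LH d0 [0.573 0.141 0.144]
car d0 [ 0.569 -0.117  0.11 ]
floor d0 [ 0.536 -0.189  0.06 ]
```

View pics/c0.png

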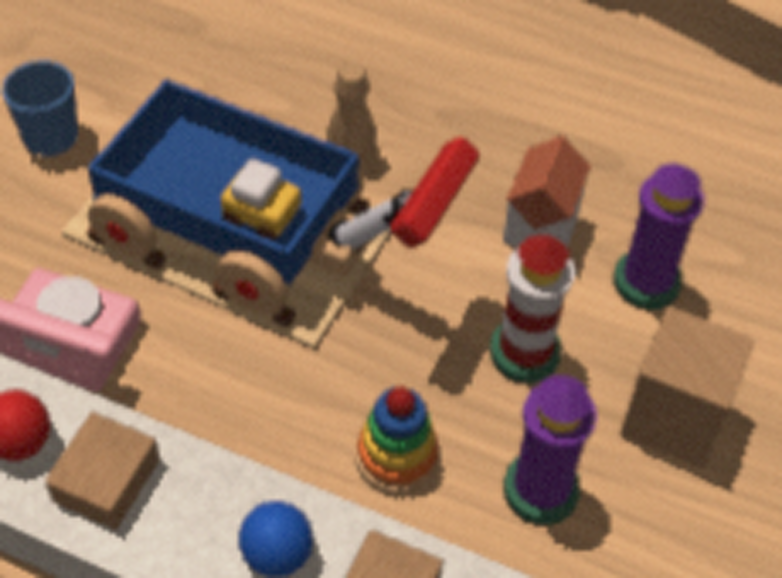

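The crop confirms the red-and-white striped lighthouse (crop (535,310)) stands in front of the red bar (437,190), with two purple ones beside it. The car is in the front half of the bed, so the rear half is free.

Run:
```python
from h import *
from scipy.optimize import least_squares
A=np.load('pics/all.npz');W=A['W'];h=A['hsv']
def box(x,y,z):return (W[:,0]>x[0])&(W[:,0]<x[1])&(W[:,1]>y[0])&(W[:,1]<y[1])&(W[:,2]>z[0])&(W[:,2]<z[1])
blue=(h[:,0]>100)&(h[:,0]<125)&(h[:,1]>120)
m=box((.4,.75),(-.4,.1),(.093,.106))&blue
r=cv2.minAreaRect((W[m][:,:2]*1000).astype(np.float32));print('rim',m.sum(),r, cv2.boxPoints(r).round(0).tolist())
m=box((.4,.75),(-.4,.1),(.055,.066))&blue
r=cv2.minAreaRect((W[m][:,:2]*1000).astype(np.float32));print('floor',m.sum(),r,np.median(W[m][:,2]))
red=((h[:,0]<8)|(h[:,0]>172))&(h[:,1]>150)
m=box((.48,.68),(-.02,.11),(.13,.22))&red; P=W[m]
print('bar',m.sum(),P.min(0).round(3),P.max(0).round(3),P.mean(0).round(3))
c=P.mean(0);u=np.linalg.svd(P-c)[2] if 0 else np.linalg.eigh(np.cov((P-c).T))[1][:,::-1].T;print(u.round(3),np.ptp((P-c)@u.T,axis=0).round(3))
def circ(n,x,y,z,rad):
    m=box(x,y,z);Q=W[m][:,:2]
    f=least_squares(lambda p:np.hypot(*(Q-p).T)-rad,Q.mean(0),loss='soft_l1',f_scale=.002);print(n,m.sum(),f.x.round(4),'rms',np.sqrt(np.mean(f.fun**2)).round(4),Q.min(0).round(3),Q.max(0).round(3))
circ('LH',(.54,.64),(.10,.22),(.025,.115),.024)
circ('LHgal',(.54,.64),(.10,.22),(.1205,.127),.028)
yel=(h[:,0]>18)&(h[:,0]<35)&(h[:,1]>120)
m=box((.48,.66),(-.3,0),(.062,.12))&((h[:,1]<60)|yel);print('car',W[m].min(0),W[m].max(0))
# others: blobs over z>0.03 in plane map
m=box((.3,.85),(-.45,.5),(.02,.3));G=np.zeros((190,110),np.uint8)
ij=((W[m][:,[1,0]]-[-.45,.3])/.005).astype(int);G[ij[:,0],ij[:,1]]=255
n,L,S,Cc=cv2.connectedComponentsWithStats(G)
lab=L[ij[:,0],ij[:,1]]
for k in range(1,n):
    if S[k,4]>25:
        q=W[m][lab==k];print(k,q.min(0).round(3),q.max(0).round(3),np.median(q,axis=0).round(3))
```

```text
rim 948 ((555.9176025390625, -149.59344482421875), (217.62132263183594, 132.275146484375), 86.70573425292969) [[484.0, -254.0], [616.0, -262.0], [628.0, -45.0], [496.0, -37.0]]
floor 3907 ((552.7803955078125, -196.06655883789062), (306.34295654296875, 130.79473876953125), 86.93339538574219) 0.05989213106718261
bar 895 [0.512 0.03  0.134] [0.621 0.08  0.192] [0.569 0.055 0.181]
[[-0.999  0.035  0.012]
 [ 0.037  0.931  0.362]
 [-0.001 -0.363  0.932]] [0.109 0.061 0.045]
LH 407 [0.5707 0.1596] rms 0.0011 [0.548 0.134] [0.597 0.184]
LHgal 130 [0.5694 0.1613] rms 0.0057 [0.544 0.134] [0.601 0.187]
car [ 0.48004654 -0.25733955  0.06210146] [ 6.35029673e-01 -1.43189430e-04  1.16331667e-01]
1 [ 0.487 -0.414  0.02 ] [ 0.559 -0.34   0.079] [ 0.523 -0.367  0.058]
2 [ 0.798 -0.313  0.02 ] [0.85  0.312 0.118] [ 0.826 -0.051  0.066]
3 [ 0.682 -0.292  0.02 ] [ 0.779 -0.149  0.074] [ 0.739 -0.228  0.041]
4 [ 0.469 -0.267  0.02 ] [0.642 0.08  0.192] [ 0.561 -0.133  0.071]
5 [ 0.392 -0.114  0.02 ] [ 0.438 -0.058  0.12 ] [ 0.42  -0.095  0.064]
6 [0.683 0.06  0.02 ] [0.75  0.131 0.105] [0.722 0.088 0.06 ]
7 [0.391 0.088 0.02 ] [0.467 0.157 0.105] [0.437 0.109 0.078]
8 [0.544 0.132 0.02 ] [0.601 0.188 0.163] [0.583 0.154 0.126]
9 [0.668 0.185 0.02 ] [0.728 0.247 0.162] [0.702 0.207 0.111]
10 [0.423 0.204 0.02 ] [0.478 0.265 0.162] [0.458 0.224 0.106]
11 [0.541 0.254 0.02 ] [0.62  0.339 0.105] [0.595 0.293 0.098]
```

```bash
cat >> h.py <<'E'
def go(t,yaw=None):
    """fractions (tool axes) from measured pose to TCP target t; yaw = world heading of tool y (mod 180), deg"""
    s=sense();M=R.from_rotvec(s['ee_rot']).as_matrix();d=M.T@(np.array(t)-s['eef_pos'])
    a=0
    if yaw is not None:
        g=np.degrees(np.arctan2(M[1,1],M[0,1])); a=-((yaw-g+90)%180-90)   # tool z down
    print('pos',s['eef_pos'].round(4),'shift frac',(d/.75).round(4),'turn frac',round(a/45,3),'norm',np.linalg.norm(d).round(3))
E
python3 - <<'E'
from h import *
from scipy.optimize import least_squares
s=sense();print(R.from_rotvec(s['ee_rot']).as_matrix().round(3))
go([.571,.160,.26],86.7)
A=np.load('pics/all.npz');W=A['W'];h=A['hsv']
o=np.array([.556,-.1496]);th=np.radians(86.7);ex=np.array([np.cos(th),np.sin(th)]);ey=np.array([-ex[1],ex[0]])
L=np.c_[(W[:,:2]-o)@ex,(W[:,:2]-o)@ey,W[:,2]]
m=(abs(L[:,0])<95)&(abs(L[:,0])<.095)&(abs(L[:,1])<.055)&(L[:,2]>.07)&(L[:,2]<.12);Q=L[m]
print('car',np.percentile(Q,[1,50,99],axis=0).round(4))
# bar: rounded box fit in lean frame
red=((h[:,0]<8)|(h[:,0]>172))&(h[:,1]>150)
m=red&(L[:,0]>.16)&(L[:,0]<.25)&(abs(L[:,1])<.08)&(L[:,2]>.13)&(L[:,2]<.21);Q=L[m]
z=np.array([np.sin(.65),0,np.cos(.65)]);x=np.array([np.cos(.65),0,-np.sin(.65)])
def f(p):
    q=Q-[p[0],p[1],p[2]];r=.006
    e=np.abs(np.c_[q@x,q[:,1],q@z])-(np.array([.014,.055,.014])-r)
    return np.linalg.norm(np.maximum(e,0),axis=1)+np.minimum(e.max(1),0)-r
b=least_squares(f,[.21,0,.175],loss='soft_l1',f_scale=.002);p=b.x
print('bar wagon',p.round(4),'world',(o+ex*p[0]+ey*p[1]).round(4),np.sqrt(np.mean(b.fun**2)).round(4))
E
```

```text
[[-0.975  0.221 -0.001]
 [ 0.221  0.975 -0.002]
 [ 0.    -0.002 -1.   ]]
pos [0.1434 0.6333 0.2302] shift frac [-0.6954 -0.4896 -0.0385] turn frac -0.21 norm 0.638
car [[ 0.0129 -0.0342  0.0716]
 [ 0.0362 -0.0133  0.0946]
 [ 0.0775  0.0135  0.1141]]
bar wagon [0.2104 0.0032 0.1721] world [0.565  0.0606] 0.0024
```

Request:
{"name": "carry_out", "arguments": {"increments": "-0.05 -0.04 -0.01 -0.1 85; -0.1 -0.08 -0.02 -0.21 85; -0.14 -0.11 -0.03 -0.21 85; -0.18 -0.14 -0.04 -0.21 85; -0.22 -0.16 -0.04 -0.21 85"}}

```text
clock: 0.52
eef_pos: [0.2785, 0.4787, 0.2623]
ee_rot: [0.089, 3.14, 0.001]
force: [0.9, 1.3, -0.0]
width: 0.085
grasp_force: 0.0
```

```bash
python3 -c "
from h import *
go([.571,.160,.26],86.7);print(sense()['clock'],sense()['force'])"
```

```text
pos [0.2785 0.4787 0.2623] shift frac [-0.4135 -0.4021  0.0029] turn frac 0.001 norm 0.433
0.5167 [ 0.90698887  1.30100927 -0.03234921]
```

Two calls cover this together, the second giving the rest.

Request:
{"name": "carry_out", "arguments": {"increments": "-0.038 -0.037 0 0 85; -0.076 -0.074 0 0 85; -0.114 -0.111 0 0 85; -0.152 -0.148 0 0 85; -0.19 -0.185 0 0 85"}}

```text
clock: 0.93
eef_pos: [0.413, 0.3318, 0.2611]
ee_rot: [-0.091, -3.14, 0.001]
force: [0.2, 0.0, -0.0]
width: 0.0849
grasp_force: 0.0
```

Request:
{"name": "carry_out", "arguments": {"increments": "-0.038 -0.037 0 0 85; -0.076 -0.074 0 0 85; -0.114 -0.111 0 0 85; -0.152 -0.148 0 0 85; -0.19 -0.185 0 0 85"}}

```text
clock: 1.35
eef_pos: [0.5472, 0.1852, 0.261]
ee_rot: [-0.091, -3.139, 0.0]
force: [1.1, 1.5, 0.6]
width: 0.0849
grasp_force: 0.0
```

```bash
python3 -c "
from h import *
go([.571,.160,.26],86.7);print(sense()['clock'],sense()['force'])"
```

```text
pos [0.5472 0.1852 0.261 ] shift frac [-0.0336 -0.0317  0.0013] turn frac -0.0 norm 0.035
1.35 [1.09027622 1.46185989 0.55971954]
```

Request:
{"name": "carry_out", "arguments": {"increments": "-0.02 -0.02 0 0 85; -0.034 -0.032 0 0 85; -0.034 -0.032 0 0 85; -0.034 -0.032 0 0 85; -0.034 -0.032 0 0 85"}}

```text
clock: 1.77
eef_pos: [0.569, 0.1643, 0.2611]
ee_rot: [-0.085, -3.139, -0.003]
force: [0.1, 0.8, 0.6]
width: 0.085
grasp_force: 0.0
```

Run:
```python
from h import *
from scipy.optimize import least_squares
p,d,m=save('wrist','w0');C=cloud(load('w0')).reshape(-1,3)
def fit(zr,rad,c0=(.571,.16)):
    k=(abs(C[:,0]-c0[0])<.045)&(abs(C[:,1]-c0[1])<.045)&(C[:,2]>zr[0])&(C[:,2]<zr[1]);Q=C[k]
    print(zr,k.sum(),Q.min(0).round(4),Q.max(0).round(4)) if k.sum() else print(zr,0)
for zr in[(.14,.18),(.118,.132),(.03,.11),(.01,.02)]:fit(zr,0)
go([.571,.160,.1],86.7)
```

```text
(0.14, 0.18) 1584 [0.5501 0.1388 0.1442] [0.5919 0.1795 0.1604]
(0.118, 0.132) 1039 [0.5428 0.1315 0.1189] [0.5946 0.1871 0.1302]
(0.03, 0.11) 370 [0.5465 0.1377 0.0303] [0.5647 0.1824 0.1004]
(0.01, 0.02) 483 [0.5389 0.1281 0.0104] [0.582  0.1905 0.0196]
pos [0.569  0.1645 0.2612] shift frac [-0.0033 -0.0062  0.215 ] turn frac 0.006 norm 0.161
```

View pics/w0.png

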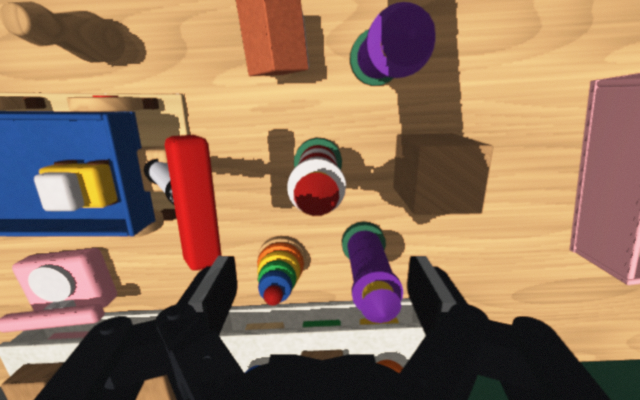

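The wrist view shows the striped lighthouse at (317,180) with clear space on both sides, and the red bar at (193,200) some 50 mm to the left. The purple ones are out of the way. I'll centre and descend.

Request:
{"name": "carry_out", "arguments": {"increments": "-0.002 -0.003 0.02 0.006 85; -0.0033 -0.0065 0.06 0.006 85; -0.0033 -0.0065 0.09 0.006 85; -0.0033 -0.0065 0.11 0.006 85; -0.0033 -0.0065 0.11 0.006 85"}}

```text
clock: 2.23
eef_pos: [0.5691, 0.1581, 0.1754]
ee_rot: [-0.092, -3.132, 0.002]
force: [0.7, -0.4, 0.3]
width: 0.085
grasp_force: 0.0
```

```bash
python3 -c "
from h import *
go([.571,.1595,.098],86.7);print(sense()['clock'],sense()['force'])"
```

```text
pos [0.5691 0.1581 0.1754] shift frac [-0.0033  0.0022  0.1032] turn frac -0.002 norm 0.077
2.2333 [ 0.65344387 -0.39404207  0.29159524]
```

Request:
{"name": "carry_out", "arguments": {"increments": "-0.001 0.001 0.03 0 85; -0.002 0.001 0.06 0 85; -0.002 0.001 0.085 0 85; -0.002 0.001 0.102 0 85; -0.002 0.001 0.102 0 85"}}

```text
clock: 2.65
eef_pos: [0.5723, 0.1585, 0.1008]
ee_rot: [-0.094, -3.136, 0.001]
force: [-1.3, -0.1, 0.4]
width: 0.0853
grasp_force: 0.0
```

Request:
{"name": "carry_out", "arguments": {"increments": "0 0 0 0 70; 0 0 0 0 62; 0 0 0 0 50; 0 0 0 0 40; 0 0 0 0 40"}}

```text
clock: 3.07
eef_pos: [0.5757, 0.1582, 0.1047]
ee_rot: [0.097, 3.136, 0.003]
force: [-0.6, 0.7, 6.6]
width: 0.0537
grasp_force: 61.9
```

Request:
{"name": "carry_out", "arguments": {"increments": "0 0 0 0 40; 0 0 0 0 40; 0 0 0 0 40; 0 0 0 0 40; 0 0 0 0 40"}}

```text
clock: 3.48
eef_pos: [0.5757, 0.1581, 0.1047]
ee_rot: [0.097, 3.136, 0.003]
force: [-1.6, 0.5, 6.7]
width: 0.0536
grasp_force: 61.9
```

Run:
```python
from h import *
go([.571,.1595,.098],86.7);s=sense();print(s['clock'],s['force'],s['width'],s['grasp_force'])
save('side','d1');z=load('d1')
cv2.imwrite('pics/c1.png',cv2.resize(z['p'][70:230,210:400],None,fx=3.5,fy=3.5,interpolation=cv2.INTER_CUBIC))
```

```text
pos [0.5757 0.1581 0.1047] shift frac [0.0065 0.0014 0.0089] turn frac -0.006 norm 0.008
3.4833 [-1.56580425  0.45354022  6.73664157] 0.05358329627345778 61.8563175201416
```

View pics/c1.png

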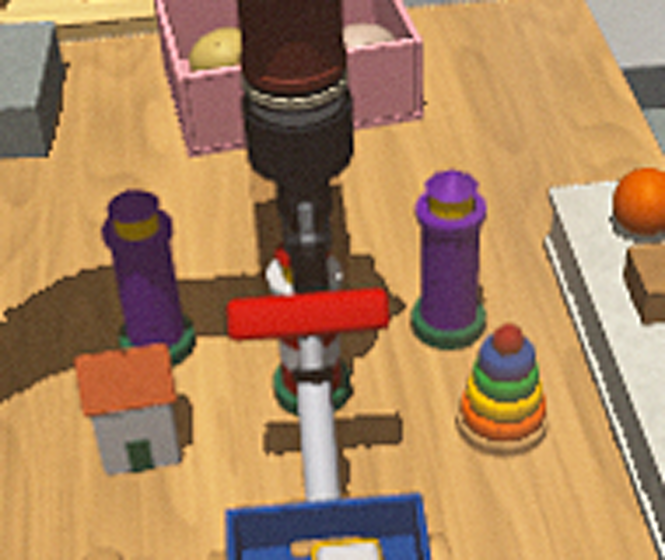

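The gripper's pads hold the gallery (crop (305,265)), and the lighthouse is upright behind the bar. I'll lift a little and check.

Request:
{"name": "carry_out", "arguments": {"increments": "0 0 -0.008 0 40; 0 0 -0.016 0 40; 0 0 -0.028 0 40; 0 0 -0.04 0 40; 0 0 -0.055 0 40"}}

```text
clock: 3.95
eef_pos: [0.574, 0.1569, 0.1442]
ee_rot: [-0.098, -3.139, 0.001]
force: [0.2, -0.3, -1.5]
width: 0.0536
grasp_force: 63.2
```

Request:
{"name": "carry_out", "arguments": {"increments": "0 0 -0.02 0 40; 0 0 -0.05 0 40; 0 0 -0.08 0 40; 0 0 -0.11 0 40; 0 0 -0.14 0 40"}}

```text
clock: 4.37
eef_pos: [0.5741, 0.157, 0.2506]
ee_rot: [0.098, 3.14, 0.0]
force: [0.6, 0.3, -2.4]
width: 0.0536
grasp_force: 63.3
```

Run:
```python
from h import *
go([.571,.1595,.325],86.7);s=sense();print(s['clock'],s['force'],s['ft_torque'],s['width'],s['grasp_force'])
save('scene','s1');z=load('s1')
cv2.imwrite('pics/c2.png',cv2.resize(z['p'][110:270,290:480],None,fx=3.5,fy=3.5,interpolation=cv2.INTER_CUBIC))
```

```text
pos [0.5741 0.157  0.2506] shift frac [ 0.0043  0.0031 -0.0992] turn frac -0.006 norm 0.075
4.3667 [ 0.56692793  0.29326817 -2.38916368] [-0.00283385 -0.02784957  0.02553927] 0.05358750734902874 63.25984239578247
```

View pics/c2.png

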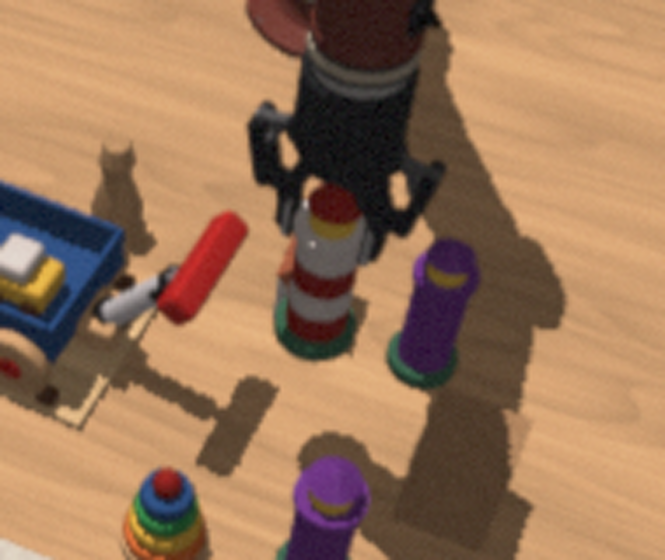

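The lighthouse hangs upright in the gripper (crop (325,270)), clear of the table. I'll lift it above the bar.

Request:
{"name": "carry_out", "arguments": {"increments": "0 0 -0.03 0 40; 0 0 -0.06 0 40; 0 0 -0.085 0 40; 0 0 -0.1 0 40; 0 0 -0.1 0 40"}}

```text
clock: 4.83
eef_pos: [0.5756, 0.1574, 0.3273]
ee_rot: [0.098, 3.133, 0.003]
force: [0.8, -0.3, -2.2]
width: 0.0537
grasp_force: 63.6
```

Run:
```python
from h import *
from scipy.optimize import least_squares
s=sense();t=s['eef_pos'];print(t)
W=[];H=[]
for n in('scene','side'):
    p,d,m=save(n,n+'2');W.append(cloud(load(n+'2')).reshape(-1,3));H.append(cv2.cvtColor(p,cv2.COLOR_BGR2HSV).reshape(-1,3))
W=np.vstack(W);H=np.vstack(H).astype(int)
near=(np.hypot(W[:,0]-t[0],W[:,1]-t[1])<.05)
g=near&(H[:,0]>45)&(H[:,0]<95)&(H[:,1]>70)&(W[:,2]>.15);Q=W[g];print('green',g.sum(),Q.min(0).round(3),Q.max(0).round(3))
for a,b in[(.02,.045),(.045,.07),(.07,.095)]:
    z0=t[2]-.105;k=near&(W[:,2]>z0+a)&(W[:,2]<z0+b)&(np.hypot(W[:,0]-t[0],W[:,1]-t[1])<.034);Q=W[k][:,:2]
    f=least_squares(lambda p:np.hypot(*(Q-p).T)-.024,Q.mean(0)+[-.01,0],loss='soft_l1',f_scale=.002);print(a,k.sum(),f.x.round(4))
b=[.5534,-.1945];go([b[0],b[1],t[2]],86.7)
```

```text
[0.57563864 0.15738041 0.32731485]
green 260 [0.542 0.123 0.222] [0.612 0.205 0.568]
0.02 300 [0.5709 0.1571]
0.045 317 [0.5709 0.157 ]
0.07 330 [0.571  0.1572]
pos [0.574  0.157  0.3237] shift frac [-0.0019 -0.4695 -0.0049] turn frac -0.006 norm 0.352
```

Request:
{"name": "carry_out", "arguments": {"increments": "0 -0.015 0 0 40; 0 -0.045 0 0 40; -0.001 -0.08 0 0 40; -0.002 -0.115 0 0 40; -0.002 -0.15 0 0 40"}}

```text
clock: 5.35
eef_pos: [0.5677, 0.0424, 0.322]
ee_rot: [-0.099, -3.137, 0.002]
force: [0.5, -0.4, -1.7]
width: 0.0532
grasp_force: 63.6
```

Request:
{"name": "carry_out", "arguments": {"increments": "0 -0.035 0 0 40; 0 -0.07 0 0 40; -0.001 -0.105 0 0 40; -0.002 -0.14 0 0 40; -0.002 -0.175 0 0 40"}}

```text
clock: 5.77
eef_pos: [0.5607, -0.0886, 0.3222]
ee_rot: [-0.1, -3.137, 0.001]
force: [0.5, -0.2, -0.8]
width: 0.0538
grasp_force: 63.6
```

Request:
{"name": "carry_out", "arguments": {"increments": "0 -0.035 0 0 40; 0 -0.07 0 0 40; -0.001 -0.1 0 0 40; -0.002 -0.125 0 0 40; -0.002 -0.14 0 0 40"}}

```text
clock: 6.18
eef_pos: [0.555, -0.1954, 0.3221]
ee_rot: [-0.106, -3.136, 0.003]
force: [-0.3, -0.8, -2.1]
width: 0.0536
grasp_force: 63.6
```

Request:
{"name": "carry_out", "arguments": {"increments": "0 0 0 0 40; 0 0 0 0 40; 0 0 0 0 40; 0 0 0 0 40; 0 0 0 0 40"}}

```text
clock: 6.6
eef_pos: [0.5573, -0.1894, 0.3236]
ee_rot: [0.094, 3.14, 0.001]
force: [-0.8, 0.1, -1.8]
width: 0.0534
grasp_force: 63.6
```

Run:
```python
from h import *
from scipy.optimize import least_squares
s=sense();t=s['eef_pos'];print(t,s['force'],s['ee_rot'])
p,d,m=save('side','side3');W=cloud(load('side3')).reshape(-1,3)
for a,b in[(.02,.045),(.045,.07),(.07,.095)]:
    z0=t[2]-.105;k=(W[:,2]>z0+a)&(W[:,2]<z0+b)&(np.hypot(W[:,0]-t[0],W[:,1]-t[1])<.034);Q=W[k][:,:2]
    f=least_squares(lambda p:np.hypot(*(Q-p).T)-.024,Q.mean(0)+[0,.01],loss='soft_l1',f_scale=.002);print(a,k.sum(),f.x.round(4))
go([.5564,-.1945,.19],86.7)
```

```text
[ 0.55734237 -0.18943972  0.32357868] [-0.82400941  0.10585522 -1.80156863] [9.36667968e-02 3.14018644e+00 1.26923051e-03]
0.02 227 [ 0.5535 -0.1892]
0.045 241 [ 0.5536 -0.1893]
0.07 266 [ 0.5537 -0.1896]
pos [ 0.5573 -0.1898  0.3236] shift frac [ 0.0008 -0.0065  0.1781] turn frac -0.003 norm 0.134
```

Request:
{"name": "carry_out", "arguments": {"increments": "0 -0.002 0.02 0 40; 0 -0.004 0.055 0 40; 0 -0.006 0.09 0 40; 0 -0.006 0.12 0 40; 0 -0.006 0.14 0 40"}}

```text
clock: 7.07
eef_pos: [0.5557, -0.1946, 0.2162]
ee_rot: [-0.097, -3.137, -0.002]
force: [-0.5, 0.1, -2.2]
width: 0.0534
grasp_force: 63.6
```

Request:
{"name": "carry_out", "arguments": {"increments": "0 0 0.015 0 40; 0 0 0.03 0 40; 0 0 0.04 0 40; 0 0 0.045 0 40; 0 0 0.045 0 40"}}

```text
clock: 7.48
eef_pos: [0.5565, -0.1952, 0.1842]
ee_rot: [-0.097, -3.139, -0.001]
force: [-0.9, 0.2, -2.9]
width: 0.0537
grasp_force: 63.6
```

Run:
```python
from h import *
s=sense();print(s['force'],s['ee_rot']);go([.5564,-.1945,.165],86.7)
```

```text
[-0.9385661   0.21407692 -2.9034399 ] [-9.73195390e-02 -3.13871356e+00 -7.13506529e-04]
pos [ 0.5565 -0.1952  0.1842] shift frac [0.0001 0.0009 0.0256] turn frac -0.006 norm 0.019
```

Request:
{"name": "carry_out", "arguments": {"increments": "0 0 0.005 0 40; 0 0 0.01 0 40; 0 0 0.014 0 40; 0 0 0.018 0 40; 0 0 0.021 0 40"}}

```text
clock: 7.9
eef_pos: [0.5567, -0.1957, 0.1689]
ee_rot: [-0.098, -3.14, 0.0]
force: [-0.4, -0.1, -2.1]
width: 0.0537
grasp_force: 63.6
```

Request:
{"name": "carry_out", "arguments": {"increments": "0 0 0.001 0 40; 0 0 0.002 0 40; 0 0 0.003 0 40; 0 0 0.003 0 40; 0 0 0.003 0 40"}}

```text
clock: 8.32
eef_pos: [0.5568, -0.1957, 0.1669]
ee_rot: [0.098, 3.14, -0.0]
force: [-1.1, 0.3, -2.3]
width: 0.0535
grasp_force: 63.6
```

Request:
{"name": "carry_out", "arguments": {"increments": "0 0 0.001 0 40; 0 0 0.002 0 40; 0 0 0.003 0 40; 0 0 0.003 0 40; 0 0 0.003 0 40"}}

```text
clock: 8.73
eef_pos: [0.5569, -0.1958, 0.1648]
ee_rot: [0.098, 3.14, -0.0]
force: [0.1, 0.9, 0.2]
width: 0.0533
grasp_force: 63.8
```

Request:
{"name": "carry_out", "arguments": {"increments": "0 0 0.001 0 40; 0 0 0.002 0 40; 0 0 0.002 0 40; 0 0 0.002 0 40; 0 0 0.002 0 40"}}

```text
clock: 9.15
eef_pos: [0.5575, -0.1957, 0.1648]
ee_rot: [0.098, 3.138, -0.001]
force: [-2.1, 1.0, 6.3]
width: 0.0533
grasp_force: 64.3
```

It has landed. I'll take off the load and open.

Request:
{"name": "carry_out", "arguments": {"increments": "0 0 -0.001 0 40; 0 0 -0.002 0 40; 0 0 -0.002 0 52; 0 0 -0.002 0 58; 0 0 -0.002 0 66"}}

```text
clock: 9.57
eef_pos: [0.5567, -0.1958, 0.1643]
ee_rot: [-0.098, -3.14, 0.0]
force: [0.3, -0.3, 0.2]
width: 0.0658
grasp_force: 0.0
```

Request:
{"name": "carry_out", "arguments": {"increments": "0 0 0 0 75; 0 0 0 0 85; 0 0 0 0 85; 0 0 0 0 85; 0 0 0 0 85"}}

```text
clock: 9.98
eef_pos: [0.5567, -0.1957, 0.1645]
ee_rot: [-0.098, -3.14, 0.0]
force: [0.1, 0.4, -0.0]
width: 0.085
grasp_force: 0.0
```

Request:
{"name": "carry_out", "arguments": {"increments": "0 0 -0.02 0 85; 0 0 -0.05 0 85; 0 0 -0.08 0 85; 0 0 -0.11 0 85; 0 0 -0.14 0 85"}}

```text
clock: 10.4
eef_pos: [0.5565, -0.1957, 0.2706]
ee_rot: [-0.098, -3.14, 0.0]
force: [1.1, -0.1, 0.1]
width: 0.0852
grasp_force: 0.0
```

Run:
```python
from h import *
s=sense();print(s['force'],s['width']);go([.5925,.0594,.27],86.7)
save('side','d4');z=load('d4')
cv2.imwrite('pics/c4.png',cv2.resize(z['p'][120:320,210:410],None,fx=3,fy=3,interpolation=cv2.INTER_CUBIC))
```

```text
[ 1.06502565 -0.11952862  0.06293118] 0.08524281611127288
pos [ 0.5565 -0.1957  0.2706] shift frac [-0.0266  0.3424  0.0008] turn frac -0.006 norm 0.258
```

View pics/c4.png

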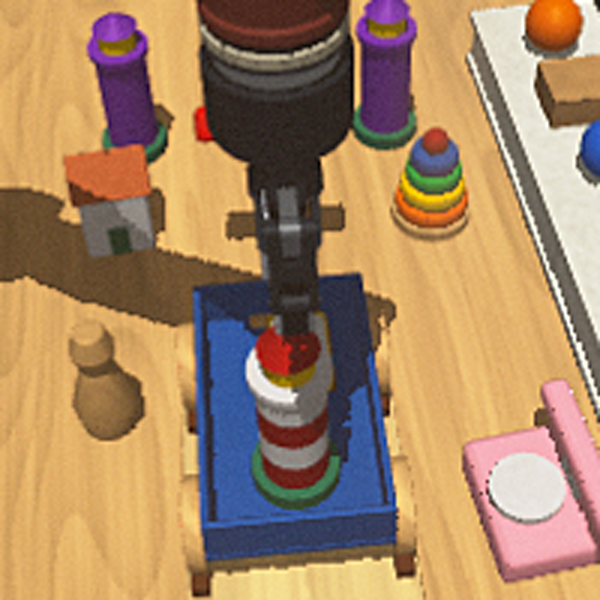

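The lighthouse stands upright in the rear of the bed (crop (290,420)), with the car in front of it unmoved. Next is the bar, gripped 30 mm off the tube.

Request:
{"name": "carry_out", "arguments": {"increments": "0.005 0.05 0 0 85; 0.01 0.1 0 0 85; 0.015 0.15 0 0 85; 0.02 0.2 0 0 85; 0.025 0.25 0 0 85"}}

```text
clock: 10.87
eef_pos: [0.5494, -0.0058, 0.2696]
ee_rot: [0.099, 3.14, 0.0]
force: [0.5, -0.9, -0.9]
width: 0.0851
grasp_force: 0.0
```

Request:
{"name": "carry_out", "arguments": {"increments": "0.005 0.05 0 0 85; 0.015 0.08 0 0 85; 0.02 0.09 0 0 85; 0.02 0.093 0 0 85; 0.02 0.093 0 0 85"}}

```text
clock: 11.28
eef_pos: [0.5392, 0.0622, 0.2696]
ee_rot: [0.099, 3.14, -0.002]
force: [-0.0, -0.6, -0.2]
width: 0.085
grasp_force: 0.0
```

Run:
```python
from h import *
go([.536,.062,.154],86.7)
save('wrist','w5');z=load('w5');C=cloud(z).reshape(-1,3);h=cv2.cvtColor(z['p'],cv2.COLOR_BGR2HSV).reshape(-1,3).astype(int)
k=((h[:,0]<8)|(h[:,0]>172))&(h[:,1]>150)&(abs(C[:,0]-.565)<.08)&(abs(C[:,1]-.06)<.05)&(C[:,2]>.13)&(C[:,2]<.22)
Q=C[k];print(len(Q),Q.min(0).round(4),Q.max(0).round(4))
```

```text
pos [0.5392 0.0622 0.2696] shift frac [ 0.0043 -0.0004  0.1541] turn frac -0.007 norm 0.116
4540 [0.5092 0.0426 0.1625] [0.6173 0.0803 0.1894]
```

Request:
{"name": "carry_out", "arguments": {"increments": "0.002 0 0.03 0 85; 0.003 0 0.065 0 85; 0.003 0 0.1 0 85; 0.003 0 0.13 0 85; 0.003 0 0.152 0 85"}}

```text
clock: 11.75
eef_pos: [0.5365, 0.0598, 0.1536]
ee_rot: [-0.106, -3.138, 0.004]
force: [-0.2, 0.4, 0.1]
width: 0.085
grasp_force: 0.0
```

Request:
{"name": "carry_out", "arguments": {"increments": "0 0 0 0 70; 0 0 0 0 55; 0 0 0 0 40; 0 0 0 0 30; 0 0 0 0 20"}}

```text
clock: 12.17
eef_pos: [0.5382, 0.0622, 0.1573]
ee_rot: [0.099, 3.136, -0.001]
force: [-0.5, -1.1, 2.5]
width: 0.0359
grasp_force: 59.4
```

Request:
{"name": "carry_out", "arguments": {"increments": "0 0 0 0 15; 0 0 0 0 15; 0 0 0 0 15; 0 0 0 0 15; 0 0 0 0 15"}}

```text
clock: 12.58
eef_pos: [0.5382, 0.0622, 0.1573]
ee_rot: [0.099, 3.136, -0.002]
force: [-0.4, -2.3, 6.7]
width: 0.0357
grasp_force: 59.4
```

Run:
```python
from h import *
s=sense();print(s['force'],s['width'])
th=np.radians(86.7);u=np.array([np.sin(.65)*np.cos(th),np.sin(.65)*np.sin(th),np.cos(.65)])
for q in(.02,.04,.06,.08):go(s['eef_pos']+u*q)
```

```text
[-0.43218615 -2.28145831  6.70547363] 0.035699768002646896
pos [0.5382 0.0622 0.1573] shift frac [ 0.      0.0161 -0.0212] turn frac 0.0 norm 0.02
pos [0.5382 0.0622 0.1573] shift frac [ 0.      0.0322 -0.0425] turn frac 0.0 norm 0.04
pos [0.5382 0.0622 0.1573] shift frac [ 0.      0.0484 -0.0637] turn frac 0.0 norm 0.06
pos [0.5382 0.0622 0.1573] shift frac [ 0.      0.0645 -0.085 ] turn frac 0.0 norm 0.08
```

Request:
{"name": "carry_out", "arguments": {"increments": "0 0.004 -0.006 0 15; 0 0.01 -0.013 0 15; 0 0.016 -0.021 0 15; 0 0.023 -0.031 0 15; 0 0.032 -0.043 0 15"}}

```text
clock: 13.0
eef_pos: [0.5394, 0.0847, 0.1871]
ee_rot: [0.101, 3.138, -0.006]
force: [5.1, -4.3, -6.8]
width: 0.0357
grasp_force: 60.7
```

Request:
{"name": "carry_out", "arguments": {"increments": "0 0.006 -0.008 0 15; 0 0.012 -0.016 0 15; 0 0.018 -0.024 0 15; 0 0.022 -0.029 0 15; 0 0.024 -0.032 0 15"}}

```text
clock: 13.42
eef_pos: [0.5404, 0.1032, 0.2115]
ee_rot: [0.1, 3.138, -0.005]
force: [3.6, -4.2, -6.6]
width: 0.0356
grasp_force: 60.8
```

Run:
```python
from h import *
s=sense();print(s['force'],s['ft_torque'],s['width'])
th=np.radians(86.7);u=np.array([np.sin(.65)*np.cos(th),np.sin(.65)*np.sin(th),np.cos(.65)])
d=s['eef_pos']-[.5382,.0622,.1573];print('along',d@u,'off',(d-u*(d@u)).round(4))
```

```text
[ 3.55015737 -4.24263528 -6.59444763] [-1.05375192 -0.79667907  0.07045194] 0.0356314045779349
along 0.06796525586190134 off [-0.0002 -0.0001  0.0001]
```

Request:
{"name": "carry_out", "arguments": {"increments": "0 0.002 -0.003 0 15; 0 0.004 -0.006 0 15; 0 0.007 -0.009 0 15; 0 0.009 -0.012 0 15; 0 0.01 -0.013 0 15"}}

```text
clock: 13.83
eef_pos: [0.5405, 0.1073, 0.2172]
ee_rot: [-0.102, -3.139, 0.014]
force: [11.7, -8.1, -25.6]
width: 0.0353
grasp_force: 63.0
```

Run:
```python
from h import *
s=sense();print(s['force'],s['ft_torque'],s['width'])
th=np.radians(86.7);u=np.array([np.sin(.65)*np.cos(th),np.sin(.65)*np.sin(th),np.cos(.65)])
d=s['eef_pos']-[.5382,.0622,.1573];print('along',d@u,'off',(d-u*(d@u)).round(4))
```

```text
[ 11.6563455   -8.09855769 -25.56980682] [-1.75454543 -2.30509457  0.11546913] 0.03532961517548798
along 0.07505920516957738 off [-0.0003 -0.0002  0.0002]
```

Run:
```python
from h import *
p,d,m=save('scene','s6')
cv2.imwrite('pics/c6.png',cv2.resize(p[140:230,300:420],None,fx=6,fy=6,interpolation=cv2.INTER_CUBIC))
C=cloud(load('s6')).reshape(-1,3);h=cv2.cvtColor(p,cv2.COLOR_BGR2HSV).reshape(-1,3).astype(int)
k=((h[:,0]<8)|(h[:,0]>172))&(h[:,1]>150)&(abs(C[:,0]-.565)<.08)&(abs(C[:,1]-.1)<.06)&(C[:,2]>.17)&(C[:,2]<.28)
Q=C[k];print(len(Q),Q.min(0).round(4),Q.max(0).round(4))
k=(h[:,0]>18)&(h[:,0]<35)&(h[:,1]>140)&(abs(C[:,0]-.58)<.05)&(abs(C[:,1]-.04)<.05)&(C[:,2]>.1)&(C[:,2]<.2);print('yellow',k.sum(),C[k].mean(0) if k.sum() else '')
```

```text
384 [0.517  0.0889 0.2172] [0.6241 0.1268 0.2643]
yellow 9 [0.57770634 0.02988045 0.13198301]
```

View pics/c6.png

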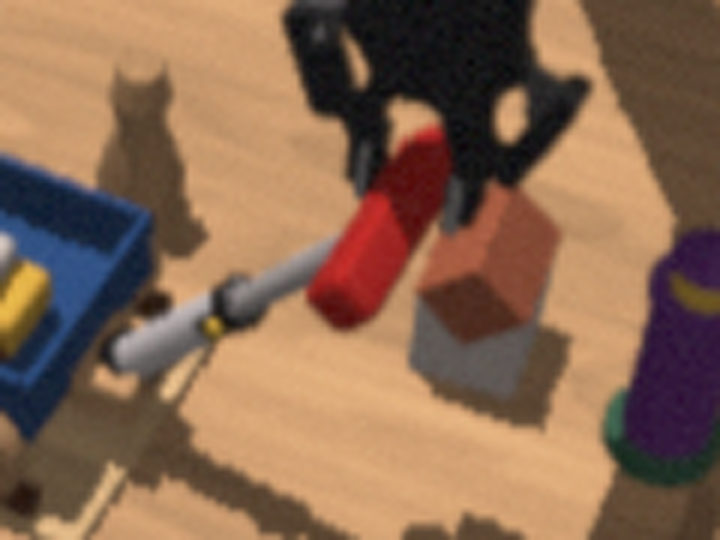

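The yellow button is out (crop (212,325)) and the bar is at its end stop. I'll unload, release and rise.

Request:
{"name": "carry_out", "arguments": {"increments": "0 -0.002 0.003 0 15; 0 -0.005 0.007 0 15; 0 -0.005 0.007 0 15; 0 -0.005 0.007 0 30; 0 -0.005 0.007 0 45"}}

```text
clock: 14.3
eef_pos: [0.5395, 0.1091, 0.2164]
ee_rot: [-0.1, -3.139, -0.001]
force: [0.2, -1.2, -1.7]
width: 0.0444
grasp_force: 0.0
```

Request:
{"name": "carry_out", "arguments": {"increments": "0 0 0 0 60; 0 0 0 0 75; 0 0 0 0 85; 0 0 0 0 85; 0 0 0 0 85"}}

```text
clock: 14.72
eef_pos: [0.5395, 0.1095, 0.2164]
ee_rot: [-0.097, -3.14, -0.001]
force: [0.2, -1.0, -0.6]
width: 0.085
grasp_force: 0.0
```

Request:
{"name": "carry_out", "arguments": {"increments": "0 0 -0.02 0 85; 0 0 -0.05 0 85; 0 0 -0.08 0 85; 0 0 -0.11 0 85; 0 0 -0.13 0 85"}}

```text
clock: 15.13
eef_pos: [0.5403, 0.1093, 0.3162]
ee_rot: [0.098, 3.137, 0.002]
force: [0.7, -0.9, -0.6]
width: 0.0852
grasp_force: 0.0
```

Request:
{"name": "carry_out", "arguments": {"increments": "0 0 -0.02 0 85; 0 0 -0.03 0 85; 0 0 -0.03 0 85; 0 0 -0.03 0 85; 0 0 -0.03 0 85"}}

```text
clock: 15.55
eef_pos: [0.5391, 0.1089, 0.3351]
ee_rot: [-0.098, -3.138, 0.001]
force: [0.7, -0.1, 0.0]
width: 0.0847
grasp_force: 0.0
```

Run:
```python
from h import *
p,d,m=save('scene','s7')
cv2.imwrite('pics/c7.png',cv2.resize(p[130:300,210:450],None,fx=3.3,fy=3.3,interpolation=cv2.INTER_CUBIC))
C=cloud(load('s7')).reshape(-1,3);h=cv2.cvtColor(p,cv2.COLOR_BGR2HSV).reshape(-1,3).astype(int)
k=((h[:,0]<8)|(h[:,0]>172))&(h[:,1]>150)&(abs(C[:,0]-.565)<.08)&(abs(C[:,1]-.1)<.06)&(C[:,2]>.17)&(C[:,2]<.28)
Q=C[k];print(len(Q),Q.min(0).round(4),Q.max(0).round(4),sense()['force'])
```

```text
389 [0.5176 0.0884 0.2207] [0.6243 0.1248 0.2505] [ 0.04830619  0.65918107 -0.68116696]
```

View pics/c7.png

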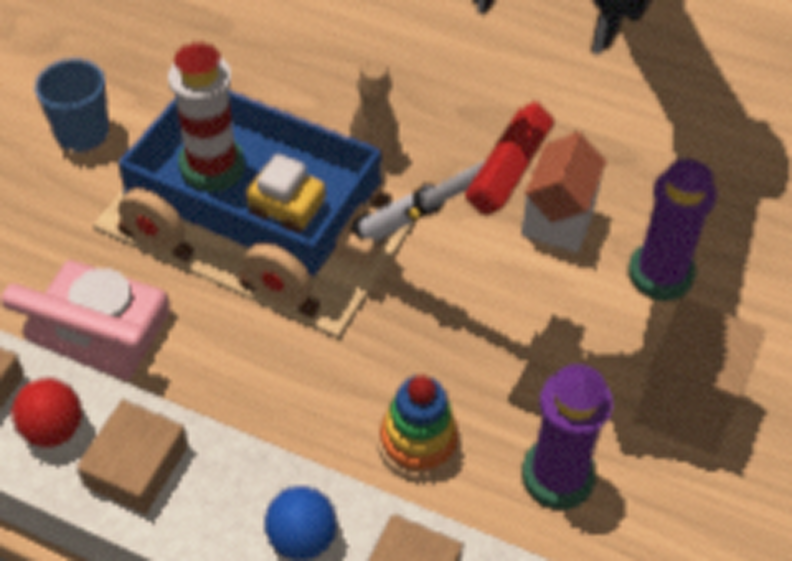

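The lighthouse stands in the bed (crop (205,120)), the handle is drawn out with the button showing (413,210), everything else is upright, and the gripper is clear.

```bash
python3 -c "
from cell import sign_off
print(sign_off())"
```

```text
the job is handed in; nothing more can be done
None
```

The job is handed in at about 16 s: the lighthouse stands upright in the rear of the wagon bed, the handle is drawn out with its yellow button showing, and the car and other toys look undisturbed in the last picture.

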